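# Snap the stock-cage key onto the gated key hook

### The job

Pick up the stock-cage key by its wooden handle and push its steel eye down against the sprung gate of the snap hook on the key stand until the eye goes past the gate, around the hook's nose, and the gate springs shut above it. Then, still holding the key, pull it lightly up against the shut gate with a few newtons to feel that it is caught, and let go so that the key is left hanging on the hook. Never force it (key and hook must not press on each other with more than 10 N), keep the gripper itself off the stand, and leave the other things on the bench where they are.

Things in the scene. Friction and masses are not known exactly. Their poses are not given: they have to be found in the camera images.
- key_mid (a point): Centre of the key's wooden handle, half-way up, 15 mm above the bench. The handle is a brown block with steel bands, 64 mm long (its x), 18 mm wide (its y; grip it across here), 30 mm tall (z). x points to the steel eye at one end; at the other a key blade ends 68 mm behind this point. Whole key 130 mm, 50 to 100 g.
- eye (a point): Centre of the hole in the key's eye, 49.5 mm ahead (+x) of the handle's centre, at the same height. The eye is a flat closed loop of 5 mm round bar, level in the key's x-y plane; hole about 16 x 16 mm.
- eye_far (a point): Middle of the eye's far bar (the end of the key), on its centre line, 60 mm ahead of the handle's centre. This bar pushes the gate in and must end up inside the hook. Under the gate's force the handle may pitch a little between the fingers, so the eye lags behind the hand.
- eye_near (a point): Middle of the eye's near bar (next to the handle), on its centre line, 39 mm ahead of the handle's centre. It stays outside the hook, in front of its nose.
- nose_top (a point): Nominal top of the snap hook's nose, 220 mm above the bench; the hook is clamped by hand and really sits up to 6 mm higher or lower (x, y true). A J of 7 mm round steel, open upwards; z up, x level from nose to back bar. Nose: upright, round-topped bar at x = 0, nearest the robot; back bar x = 43 mm. Bottom's inner side: a shallow V, 36 mm below the nose's top at x = 10 mm.
- gate (a joint): Angle of the gate across the hook's mouth, rad: 0 shut (level), up to 1.25 pushed down. A 5 mm round steel bar 33 mm long from its hinge (x = 40 mm, 4 mm below the nose's top) to its tip beside the nose (x = 7 mm). A spring shuts it: it yields downwards at 2 to 3 N near the tip, 3 to 6 N farther in; upwards not at all.
- key: The whole key (see key_mid); origin under the handle's centre.
- stand: The fixed key stand with hook and gate; origin on the bench below the nose, axes as nose_top. Push the eye straight down, level, key's x along this x, nose into the eye's hole, far bar at x = 8 to 13 mm on the gate; it snaps in 16 to 28 mm below the nose's real top. Pulled up it stops about 9 mm below. Upright 22 x 30 mm, 260 mm tall, at x = 78, y = -45 mm.
- tape: Bystander: cardboard tape roll, ring 96 mm across, 48 mm high, origin under its centre.
- padlock: Bystander: brass padlock lying flat, body 30 x 50 x 26 mm, shackle to +x, origin under the body's centre.
- bottle_dark: Bystander: dark bottle, 64 mm across, 170 mm high, origin under its centre.
- bottle_clear: Bystander: glass bottle, 60 mm across, 160 mm high, origin under its centre.
- giftbox: Bystander: red gift box 100 x 100 x 130 mm, origin under its centre.
- jar: Bystander: white jar, 70 mm across, 90 mm high, origin under its centre.
- stapler: Bystander: grey block-shaped stapler 150 x 34 x 50 mm, origin under its centre.

How it is judged:
On the way, in this order (a step that is already met when the one before it is completed fails the run):
1. the key is lifted off the bench (handle's centre above 80 mm) (height (world z) of key_mid above 0.08 m), for 0.1 s.
2. the eye is inside the hook around its nose, and the gate is shut above it (x of eye_far in the frame of nose_top between 0.003 and 0.04 m and y of eye_far in the frame of nose_top between -0.012 and 0.012 m and y of eye_near in the frame of nose_top between -0.014 and 0.014 m and (x of eye_near in the frame of nose_top below -0.003 m or z of eye_near in the frame of nose_top below -0.048 m) and value of joint gate below 0.06 rad and z of eye_far in the frame of nose_top between -0.055 and -0.01 m), for 0.2 s.
3. the eye is pulled up against the underside of the shut gate with at least 2 N (x of eye_far in the frame of nose_top between 0.003 and 0.04 m and y of eye_far in the frame of nose_top between -0.012 and 0.012 m and y of eye_near in the frame of nose_top between -0.014 and 0.014 m and (x of eye_near in the frame of nose_top below -0.003 m or z of eye_near in the frame of nose_top below -0.048 m) and value of joint gate below 0.06 rad and z of eye_far in the frame of nose_top between -0.025 and -0 m and contact force between key and gate_c0 above 2 N), for 0.1 s.
At the end, for the whole second after the job is handed in: The key is let go and hangs on the hook, at most swaying (under 0.4 m/s): the middle of the eye's far bar is inside the hook (3-40 mm behind the nose's centre line, 10-55 mm below its nominal top, within 12 mm of the hook's plane) and the gate is shut (under 0.06 rad) (x of eye_far in the frame of nose_top between 0.003 and 0.04 m and y of eye_far in the frame of nose_top between -0.012 and 0.012 m and z of eye_far in the frame of nose_top between -0.055 and -0.01 m and value of joint gate below 0.06 rad and linear speed of key below 0.4 m/s); the robot touches nothing.
It fails at once if the held key is forced against the hook or stand (more than 10 N) (contact force between key and stand above 10 N and contact force between the fingers and key above 1 N).
It fails at once if the gripper or arm touches the stand (more than 2 N) (contact force between any of the fingers, the arm and stand above 2 N).
It fails at once if another thing on the bench is moved by more than 30 mm (distance of any of tape, padlock, bottle_dark, bottle_clear, giftbox, jar, stapler from where it was at the start of the episode above 0.03 m).
It also fails if it takes over 72 s, if anything falls off the work surface, if the arm or the gripper's body presses on something with over 40 N, if the wrist force passes 120 N, or if a joint passes its speed limit or range.

### The arm

A 6-joint arm with a two-finger parallel gripper is mounted at the origin on the work surface. World frame = base frame: x ahead of the robot, y to its left, z up, the work surface at z = 0. Lengths are in m, angles in rad, forces in N, time in s.
With the tool pointing down it reaches from about 0.325 to 0.775 m from the base axis. Payload 9.3 kg.
Tool frame: the origin (TCP) lies on the mounting face of the last link; the fingertips stand 173 mm ahead of it and the grasp point (between the pads) lies 155 mm ahead of it (robot.tcp_to_grasp is the distance from the TCP to the grasp point, in m); z points along the fingers, y is the line along which they close (so a half turn about z gives the same grasp; the last joint's range is limited). The gripper opens to 85 mm and grips with 20 to 120 N. Pads are 22 mm wide; open, the fingers measure 114 mm over their backs; the gripper's body (76 mm by 85 mm) begins 54 mm behind the grasp point. The pads swing forward as they close: fully open they stand 13 mm farther back than shut.
Start: joints at [1.095, 0.259, 0.021, 1.334, 0, 1.418], TCP at [0.174, 0.522, 0.405] pointing down, gripper open.
Joint ranges: [-3.04, 3.04], [-0.91, 1.82], [-1.04, 1.36], [-1.92, 1.95], [-1.52, 1.45], [-3.14, 3.14]. Speed limits (rad/s): [2.22, 2.22, 2.79, 3.14, 3.14, 3.14].

### API

Orientations are given as a rotation vector (axis times angle).
In Python, from workcell import robot, jaws, inverse_kinematics, read_state, optics, job gives the robot as it stands. Calls block until the motion is done:
- robot.goto(position, orientation): joint-space move of the TCP to a pose.
- robot.line_to(position, rotation=None, feed=0.15, f_stop=None): straight line of the TCP; rotation=None keeps the orientation; feed is the mean speed in m/s. With f_stop (N) it stops when the force on the tool has changed by that much, and returns True; else False.
- robot.movej(angles): joint-space move.
- jaws.move_gripper(opening): opening from 0.0 (shut) to 1.0 (fully open); the grip force is fixed at half the most; returns when the fingers have stopped.
- robot.wait(seconds).
- inverse_kinematics(position, orientation): joint angles nearest the present ones, or None.
- read_state(): the state.
- optics.read_camera(name): name is "scene" or "top" or "wrist"; returns a dict with "pixels" (400x640x3 uint8, red, green, blue), "fovy" (degrees; the focal length in pixels is half the picture's height over the tangent of half this angle, whatever the lens; pixels are square), "cx", "cy" (the principal point, pixels), "eye" and "rotation" of the camera in the world; the wrist camera has in their place "T_tool_cam" (4x4, takes a point from camera to tool coordinates, whose origin is the TCP and whose axes are the flange's). Camera axes: x right, y up, looking along -z (the intrinsics and any distortion apply to the point x, -y, -z); pixel columns grow to the right and rows downward; lengths in m; the calibration is good to about 2 mm. A picture is of the moment at which its call begins: read the wrist's pose just before it. There is no depth.
A pose or a line that the arm cannot do raises robot.MotionError and nothing moves.
- job.finish_job(): hands the job in; it is judged then, once.
The state is a dict: "clock": time; "qpos": joint angles; "joint_vel": joint speeds; "joint_torque": joint torques, N m; "tool_pos": TCP position; "tcp_rot": TCP orientation; "wrist_force": force on the tool from outside, world axes, zero at the start; "ft_torque": the same for the moment, N m; "grip_width": opening from 0.0 (shut) to 1.0 (fully open); "finger_force": force on a finger pad.
Only numpy, scipy, OpenCV 4.12 (cv2) and the standard library are available. Lean on these libraries where they do the work, as an engineer would, in place of code of your own. Each camera call takes 0.05 s, during which the arm holds its last target. There are 200 camera calls.

## Working session

There is one attempt and no reset: what is moved stays moved. The work goes in short steps, each a Python script; the robot and the scene stay as the last script left them, time stands still between calls to the robot, and variables do not carry over. Pictures are saved under pics/ and viewed, at most 10 in all, crops included, and the job is handed in when it is done.

```bash
ls; mkdir -p pics
python3 - <<'E'
from workcell import robot, jaws, inverse_kinematics, read_state, optics, job
import cv2
for n in ["scene","top","wrist"]:
    d=optics.read_camera(n); cv2.imwrite(f"pics/{n}0.png",d["pixels"][:,:,::-1])
    print(n,{k:v for k,v in d.items() if k!="pixels"})
print(read_state())
E
```

```text
pics
scene {'fovy': 43.14144734415316, 'cx': 324.2631857036323, 'cy': 205.00888927464985, 'eye': array([ 1.31182242, -0.55583993,  1.16816196]), 'rotation': array([0.71614378, 0.32953847, 0.80659648])}
top {'fovy': 47.01219872653442, 'cx': 315.7369088470116, 'cy': 197.54915759701086, 'eye': array([0.39224096, 0.08569582, 1.35770317]), 'rotation': array([ 0.11178695, -0.1193515 , -1.56215939])}
wrist {'fovy': 58.44304574428646, 'cx': 319.38106488264816, 'cy': 200.79214274972068, 'T_tool_cam': array([[-3.58286411e-04,  9.52457606e-01,  3.04670939e-01,
         7.80567255e-02],
       [ 9.99999425e-01,  6.49058884e-04, -8.53100288e-04,
        -2.38859706e-04],
       [-1.01029124e-03,  3.04670458e-01, -9.52457291e-01,
         3.07619998e-02],
       [ 0.00000000e+00,  0.00000000e+00,  0.00000000e+00,
         1.00000000e+00]])}
{'clock': 0.15, 'qpos': array([1.09537177e+00, 2.59071208e-01, 2.09135045e-02, 1.33370271e+00,
       1.31967765e-05, 1.41818787e+00]), 'joint_vel': array([ 0.00094021, -0.00079858,  0.00187013, -0.00115439,  0.00015267,
        0.00074752]), 'joint_torque': array([ 2.21292023e-03, -5.55973363e+01,  3.44661784e+01,  1.14688359e-02,
       -1.94580603e-04,  3.91465539e-05]), 'tool_pos': array([0.17446917, 0.52155024, 0.40419153]), 'tcp_rot': array([-5.04824544e-01, -3.10042097e+00,  1.58315184e-03]), 'wrist_force': array([-0.5036396 ,  0.20710617, -0.16174172]), 'ft_torque': array([ 0.00641119, -0.06305159, -0.01628644]), 'finger_force': 0.0, 'grip_width': 0.9978353898809472}
```

View pics/scene0.png

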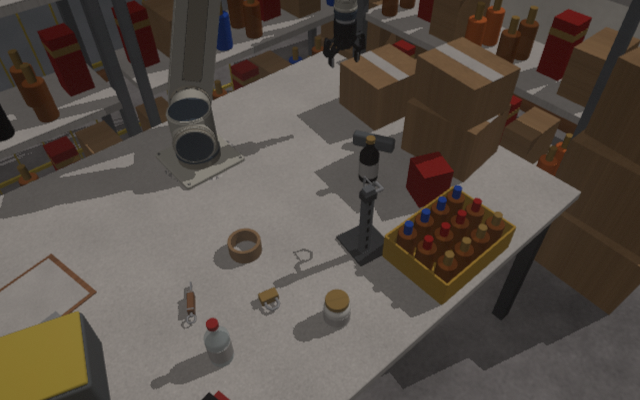

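View pics/top0.png

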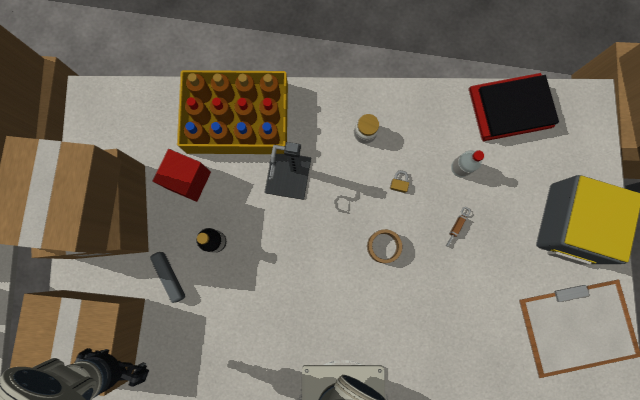

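The scene view shows the key near (190,302), and the stand near (367,215). In the top view the key is at (460,228) and the stand at (290,170), with the hook's shadow at (344,203). I'll enlarge the key and hook areas.

```bash
cat > h.py <<'E'
from workcell import robot, jaws, inverse_kinematics, read_state, optics, job
import cv2, numpy as np
from scipy.spatial.transform import Rotation as R
def cam(d,s=None):
    if "eye" in d: return np.array(d["eye"]),R.from_rotvec(d["rotation"]).as_matrix()
    T=np.eye(4);T[:3,:3]=R.from_rotvec(s["tcp_rot"]).as_matrix();T[:3,3]=s["tool_pos"]
    T=T@d["T_tool_cam"];return T[:3,3],T[:3,:3]
def ray(d,uv,s=None):
    e,M=cam(d,s);f=200/np.tan(np.radians(d["fovy"])/2)
    v=M@np.array([(uv[0]-d["cx"])/f,-(uv[1]-d["cy"])/f,-1]);return e,v/np.linalg.norm(v)
def onz(d,uv,z,s=None):
    e,v=ray(d,uv,s);return e+v*(z-e[2])/v[2]
def proj(d,p,s=None):
    e,M=cam(d,s);f=200/np.tan(np.radians(d["fovy"])/2);q=M.T@(np.array(p)-e)
    return np.array([d["cx"]-f*q[0]/q[2],d["cy"]+f*q[1]/q[2]])
def tri(rays):
    A=0;b=0
    for e,v in rays:
        P=np.eye(3)-np.outer(v,v);A=A+P;b=b+P@e
    return np.linalg.solve(A,b)
def down(yaw): # tool z down, tool y (closing) along yaw
    y=np.array([np.cos(yaw),np.sin(yaw),0]);z=np.array([0,0,-1.]);return R.from_matrix(np.c_[np.cross(y,z),y,z]).as_rotvec()
def snap(n,fn=None):
    s=read_state();d=optics.read_camera(n)
    if fn: cv2.imwrite("pics/"+fn,d["pixels"][:,:,::-1])
    return d,s
E
python3 - <<'E'
from h import *
d,_=snap("top");e,_=snap("scene")
for uv in [(460,228),(466,213),(451,241)]: print(onz(d,uv,.015))
def crop(im,x,y,w,h,k): return cv2.resize(im[y:y+h,x:x+w,::-1],None,fx=k,fy=k,interpolation=cv2.INTER_CUBIC)
a=crop(d["pixels"],260,135,80,60,5);b=crop(d["pixels"],430,195,80,60,5)
c=crop(e["pixels"],330,160,80,60,5);g=crop(e["pixels"],150,270,80,60,5)
cv2.imwrite("pics/c1.png",np.vstack([np.hstack([a,b]),np.hstack([c,g])]))
E
```

```text
[ 0.503832  -0.3431425  0.015    ]
[ 0.54812599 -0.3626347   0.015     ]
[ 0.46573084 -0.31530537  0.015     ]
```

View pics/c1.png

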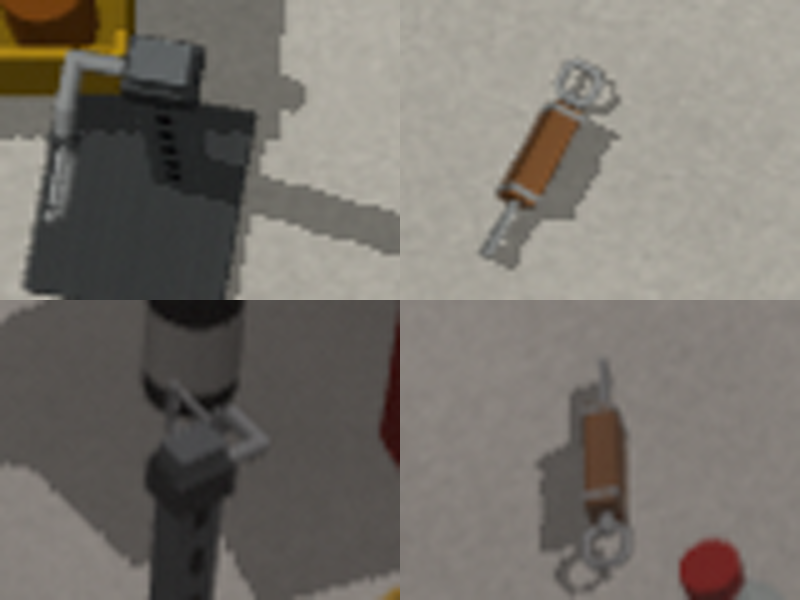

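The top crop shows the key with its eye pointing away from the robot: eye at (466,211.6), blade tip at (447,245). The hook's nose is at about (270.5,178) and the back-bar bend at about (274,147). Next I take close wrist views of the hook and the key.

Run:
```python
from h import *
d=optics.read_camera("top")
n=onz(d,(270.5,178),.22); b=onz(d,(274,147),.24)
yh=np.arctan2(*(b-n)[1::-1]); print("nose",n,"back",b,yh)
e=onz(d,(466,211.6),.015); t=onz(d,(447,245),.015); yk=np.arctan2(*(e-t)[1::-1]); print("key",e,t,yk)
for nm,c,yaw,z in [("hookA",n,yh+np.pi/2,.495),("hookB",n,yh-np.pi/2,.495),("key",(e+t)/2,yk+np.pi/2,.30),("key",(e+t)/2,yk-np.pi/2,.30)]:
    p=[c[0],c[1],z]; print(nm,inverse_kinematics(p,down(yaw)))
```

```text
nose [0.61008699 0.19470505 0.22      ] back [0.68504821 0.18559741 0.24      ] -0.12090541473400952
key [ 0.55227268 -0.36281241  0.015     ] [ 0.45405301 -0.3031985   0.015     ] -0.5455102809050087
hookA [0.17800902 0.42245126 0.49272549 1.64107055 0.         0.29891444]
hookB [ 0.17800902  0.42245126  0.49272549  1.64107055  0.         -2.84267821]
key [-0.72364314  0.39503043 -0.04766798  1.12809792  0.         -0.17813286]
key [-7.23643144e-01  3.95030433e-01 -4.76679758e-02  1.12809792e+00
  4.44089210e-16  2.96345979e+00]
```

Run:
```python
from h import *
import pickle
n=np.array([.610,.195]);yh=-.121;yk=-.5455
x=np.array([np.cos(yh),np.sin(yh)]);out=[]
for off in (0.02,-.10):
    p=n+x*off; robot.goto([*p,.48],down(yh+np.pi/2)); robot.wait(.2); out.append(snap("wrist"))
robot.goto([.503,-.333,.30],down(yk+np.pi/2)); robot.wait(.2); out.append(snap("wrist"))
pickle.dump(out,open("w.pkl","wb"))
c=[o[0]["pixels"][:,:,::-1] for o in out]
cv2.imwrite("pics/w1.png",np.vstack([np.hstack([c[0][:,120:520],c[1][:,120:520]])]))
cv2.imwrite("pics/w2.png",c[2]); print(read_state()["clock"])
```

```text
5.6917
```

View pics/w1.png

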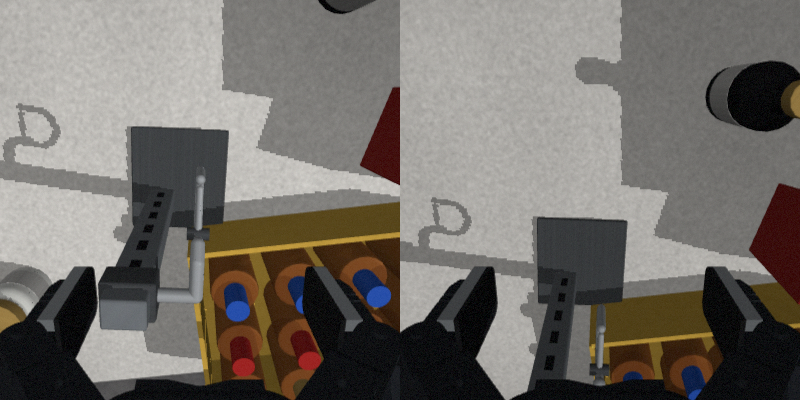

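View pics/w2.png

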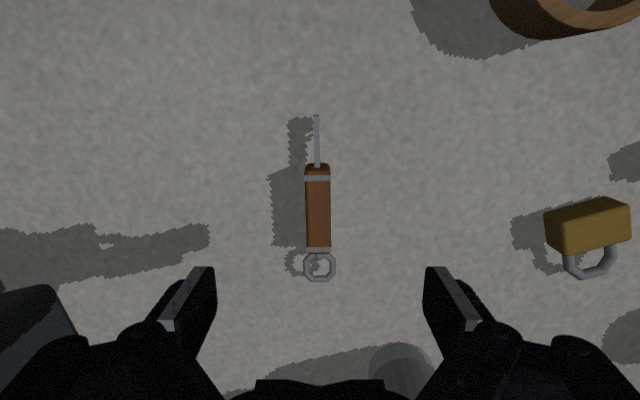

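The wrist view shows the eye at (319.5,266), the handle centred on (318,207) and the blade tip at (316.5,115). The nose is at about (320,180) in hook view A and (322,308) in view B; I'll zoom in on both.

Run:
```python
from h import *
import pickle
o=pickle.load(open("w.pkl","rb"))
def crop(im,x,y,w,h,k): return cv2.resize(im[y:y+h,x:x+w,::-1],None,fx=k,fy=k,interpolation=cv2.INTER_CUBIC)
cv2.imwrite("pics/z1.png",np.hstack([crop(o[0][0]["pixels"],295,160,50,80,7),crop(o[1][0]["pixels"],295,295,50,80,7)]))
d,s=o[2]; e=onz(d,(319.5,266),.015,s); t=onz(d,(316.5,115),.015,s); print(e,t,np.linalg.norm((e-t)[:2]),np.arctan2(*(e-t)[1::-1]))
hsv=cv2.cvtColor(d["pixels"],cv2.COLOR_RGB2HSV)
m=cv2.inRange(hsv,(3,110,30),(15,255,255)); n,l,st,c=cv2.connectedComponentsWithStats(m)
for i in range(1,n):
    if st[i,4]>300: print(st[i],c[i],onz(d,c[i],.03,s))
i=min((i for i in range(1,n) if st[i,4]>300),key=lambda i:abs(c[i]-[318,207]).sum())
pts=np.argwhere(l==i)[:,::-1].astype(np.float32); r=cv2.minAreaRect(pts);B=cv2.boxPoints(r);print(B,[onz(d,b,.03,s) for b in B])
```

```text
[ 0.5528884  -0.36221326  0.015     ] [ 0.45185406 -0.30346117  0.015     ] 0.1168749088418121 -0.5267100920596659
[ 305  181   26   66 1546] [317.54463131 213.28848642] [ 0.50955308 -0.33761645  0.03      ]
[[304.71036 181.33261]
 [328.9825  180.9347 ]
 [330.04703 245.86807]
 [305.77487 246.26599]] [array([ 0.48491265, -0.33301948,  0.03      ]), array([ 0.49336437, -0.31852647,  0.03      ]), array([ 0.53596745, -0.34295064,  0.03      ]), array([ 0.52701655, -0.35832942,  0.03      ])]
```

View pics/z1.png

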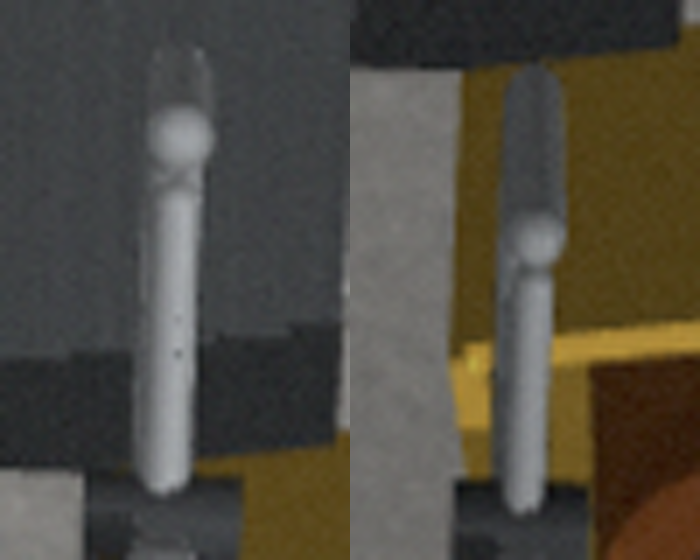

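Nose ball centre: A (320.9,179.6), B (322.1,329.3). The gate's hinge end in A is at (318.3,227.1). Now I compute the hook pose and grasp the key.

Run:
```python
from h import *
import pickle
o=pickle.load(open("w.pkl","rb"));(dA,sA),(dB,sB),_=o
uA,uB=(320.9,179.6),(322.1,329.3)
n=tri([ray(dA,uA,sA),ray(dB,uB,sB)]);print("nose ball",n,proj(dA,n,sA)-uA,proj(dB,n,sB)-uB)
for dd,ss,a,b in [(dA,sA,uA,(318.3,227.1)),(dB,sB,uB,(295+173/7,295+500/7))]:
    v=onz(dd,b,n[2],ss)-onz(dd,a,n[2],ss); print("gate len,yaw",np.linalg.norm(v),np.arctan2(v[1],v[0]))
t=optics.read_camera("top");print("top-cam nose at z",onz(t,(270.5,178),n[2]))
yk=-.527;x=np.array([np.cos(yk),np.sin(yk)]);g=np.array([.5100,-.3374])+.005*x
o=down(yk+np.pi/2)
robot.line_to([*g,.26],o);robot.line_to([*g,.179],feed=.08)
print("w0",read_state()["wrist_force"]);jaws.move_gripper(0.0);robot.wait(.3);s=read_state();print(s["grip_width"],s["finger_force"],s["wrist_force"])
robot.line_to([*g,.30],feed=.12);robot.wait(.3);s=read_state();print(s["grip_width"],s["finger_force"],s["wrist_force"],s["tool_pos"],s["clock"])
```

```text
nose ball [0.61126618 0.19669054 0.21641462] [ 0.15307753 -0.00077132] [-0.13336495  0.00056415]
gate len,yaw 0.03433744142138914 -0.17202734132017466
gate len,yaw 0.035298544258567245 -0.17366016324836653
top-cam nose at z [0.61077351 0.19504858 0.21641462]
w0 [ 0.30432125  0.32430838 -1.27569114]
0.1995589775430316 59.531466364860535 [0.31356105 0.57211373 5.32380119]
0.199578379227176 59.03778791427612 [ 0.12382035 -0.00085446 -0.76509799] [ 0.51431121 -0.33992058  0.29959033] 9.725
```

```bash
cat >> h.py <<'E'
YH=-.173;NOSE=np.array([.611,.1963]);HX=np.array([np.cos(YH),np.sin(YH)]);HY=np.array([-HX[1],HX[0]])
def tcp(far_x,eye_z,y=0.): return [*(NOSE+HX*(far_x-.055)+HY*y),eye_z+.164]
E
python3 - <<'E'
from h import *
robot.line_to([*read_state()["tool_pos"][:2],.44],feed=.2)
robot.goto(tcp(.0105,.265),down(YH+np.pi/2));robot.wait(.3)
s=read_state();print(s["tool_pos"],s["wrist_force"],s["grip_width"],s["clock"])
w,_=snap("wrist");c,_=snap("scene");t,_=snap("top")
def crop(im,x,y,w,h,k): return cv2.resize(im[y:y+h,x:x+w,::-1],None,fx=k,fy=k,interpolation=cv2.INTER_CUBIC)
cv2.imwrite("pics/p1.png",np.hstack([w["pixels"][:,120:520,::-1],np.vstack([crop(c["pixels"],320,130,100,50,4),crop(t["pixels"],230,140,100,50,4)])]))
E
```

```text
[0.56735793 0.20347977 0.42898375] [ 0.79052047  0.05397919 -0.61083502] 0.19774582948876826 12.85
```

View pics/p1.png

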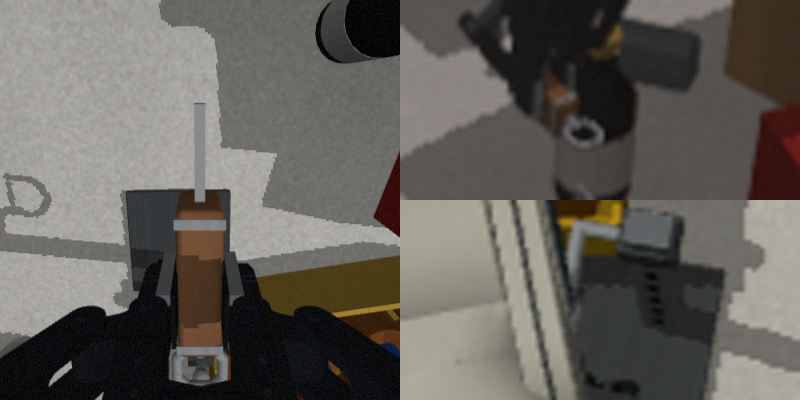

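The wrist view shows the key held straight and level, with the eye near (320,367) and the nose seemingly visible through its hole. A zoom will show the lateral and fore-aft alignment.

Run:
```python
from h import *
w,s=snap("wrist")
im=cv2.resize(w["pixels"][340:400,280:360,::-1],None,fx=10,fy=10,interpolation=cv2.INTER_CUBIC)
for z,px in [(.2165,0),(.265,.0105),(.265,-.0105)]:
    p=proj(w,[*(NOSE+HX*px),z],s);print(p,(p-[280,340])*10)
cv2.imwrite("pics/p2.png",im)
```

```text
[319.86637263 304.86642036] [ 398.66372633 -351.33579644]
[320.11671863 384.51623552] [401.16718633 445.16235525]
[320.11337363 347.41501697] [401.13373635  74.15016973]
```

View pics/p2.png

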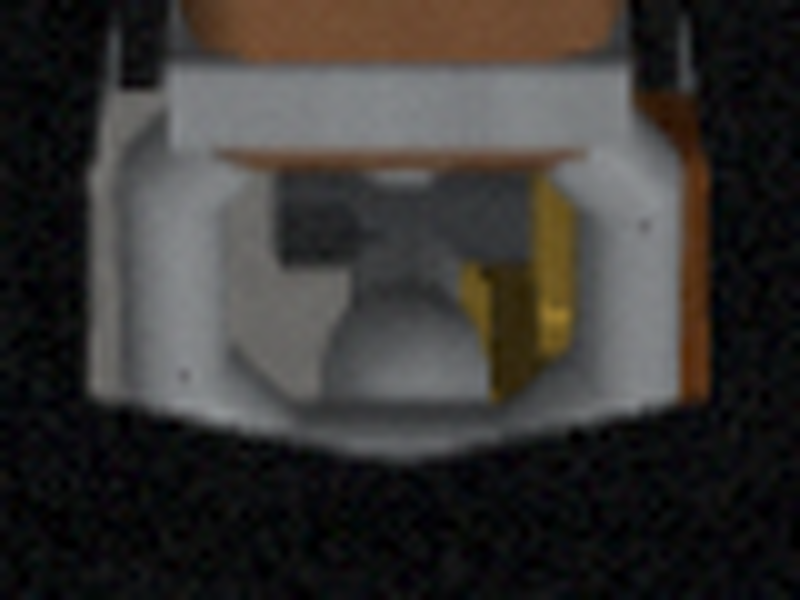

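The eye is centred laterally (402 against an expected 401), and its far bar is about 1 mm short, so I correct for that. Next I go down until the gate is felt.

Run:
```python
from h import *
robot.line_to(tcp(.0115,.232),feed=.06);robot.wait(.3)
b=read_state()["wrist_force"];print(b)
r=robot.line_to(tcp(.0115,.205),feed=.015,f_stop=1.8);s=read_state()
print(r,s["tool_pos"],s["tool_pos"][2]-.164,s["wrist_force"]-b);robot.wait(.2)
for k in range(3):s=read_state();print(s["wrist_force"]-b,s["ft_torque"]);robot.wait(.1)
print(s["clock"])
```

```text
[ 0.51154033  1.09943863 -0.62274382]
True [0.56814301 0.20380488 0.38203149] 0.21803148592977248 [ 0.00752771 -1.10178436  2.11637949]
[ 0.52628007 -0.4699517   2.86161973] [ 0.03813096 -0.20886006  0.02545412]
[ 0.6964811  -0.53582153  3.02169179] [ 0.01804349 -0.26313402  0.07516177]
[ 0.76916721 -0.46820292  2.40083683] [ 0.02898881 -0.33578624 -0.0088266 ]
15.4417
```

Run:
```python
from h import *
b=np.array([.5,.9,-.62])
def F(n=4):
    v=[]
    for _ in range(n): v.append(read_state()["wrist_force"]-b);robot.wait(.02)
    return np.mean(v,0)
z=.217;prev=0
while z>.188:
    z-=.0015; r=robot.line_to(tcp(.0115,z),feed=.02,f_stop=3.5); f=F();s=read_state()
    print(round(z,4),round(s["tool_pos"][2]-.164,4),np.round(f,1),r)
    if f[2]>7 or np.hypot(*f[:2])>5: print("high");break
    if prev-f[2]>1.5 and f[2]<1.2: print("drop");break
    prev=f[2]
print(read_state()["clock"])
w,_=snap("wrist");c,_=snap("scene")
def crop(im,x,y,w,h,k): return cv2.resize(im[y:y+h,x:x+w,::-1],None,fx=k,fy=k,interpolation=cv2.INTER_CUBIC)
cv2.imwrite("pics/p3.png",np.hstack([crop(w["pixels"],270,320,100,80,4),crop(c["pixels"],340,140,80,64,5)]))
```

```text
0.2155 0.2154 [-0.2 -1.   3.1] False
0.214 0.214 [ 0.3 -0.7  3.2] False
0.2125 0.2125 [ 0.1 -0.9  3.4] False
0.211 0.211 [-0.1 -1.   3.7] False
0.2095 0.2095 [-0.5 -0.5  3.8] False
0.208 0.208 [-0.9 -0.6  3.8] False
0.2065 0.2064 [-0.9 -0.9  3.7] False
0.205 0.205 [-0.6 -0.6  4. ] False
0.2035 0.2034 [-1.2 -0.6  4.7] False
0.202 0.2019 [-1.4 -0.3  4.4] False
0.2005 0.2004 [-1.5 -0.4  4.4] False
0.199 0.1988 [-2.1 -0.3  4.2] False
0.1975 0.1973 [-3.4 -0.1  3.7] False
0.196 0.1958 [-3.4 -0.2  3.2] False
0.1945 0.1942 [-4.5  0.2  2.3] False
0.193 0.1926 [-5.9  0.6  1.1] False
high
20.625
```

Run:
```python
from h import *
b=np.array([.5,.9,-.62])
def F(n=5):
    v=[]
    for _ in range(n): v.append(read_state()["wrist_force"]-b);robot.wait(.02)
    return np.mean(v,0)
print(F())
for fx,z in [(.0105,.193),(.0095,.193),(.009,.192),(.009,.191),(.009,.190)]:
    r=robot.line_to(tcp(fx,z),feed=.02,f_stop=3.5);f=F();print(fx,z,np.round(read_state()["tool_pos"],4),np.round(f,1),r)
    if np.linalg.norm(f)<1.5 or np.linalg.norm(f)>7.5: break
w,_=snap("wrist");c,_=snap("scene")
def crop(im,x,y,w,h,k): return cv2.resize(im[y:y+h,x:x+w,::-1],None,fx=k,fy=k,interpolation=cv2.INTER_CUBIC)
cv2.imwrite("pics/p4.png",np.hstack([crop(w["pixels"],270,320,100,80,4),crop(c["pixels"],340,140,80,64,5)]))
print(read_state()["clock"])
```

```text
[-5.81640844  0.17131015  0.9272846 ]
0.0105 0.193 [0.5675 0.2039 0.357 ] [-0.3 -1.2  0.3] False
21.2417
```

View pics/p4.png

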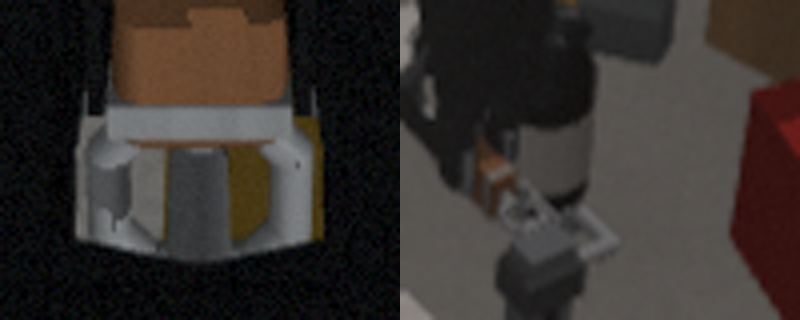

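The force dropped to almost zero after a 1 mm shift, so the eye has snapped in, with the nose standing in the hole. Now the light pull-up.

Run:
```python
from h import *
robot.wait(.3)
robot.line_to(tcp(.0125,.196),feed=.03);robot.wait(.2)
b=np.mean([(robot.wait(.03),read_state()["wrist_force"])[1] for _ in range(5)],0);print(b)
def F(n=5):
    return np.mean([(robot.wait(.02),read_state()["wrist_force"])[1] for _ in range(n)],0)-b
r=robot.line_to(tcp(.0125,.222),feed=.015,f_stop=2.5);f=F();z=read_state()["tool_pos"][2]-.164;print(r,z,f)
for k in range(10):
    if not r or f[2]<-4.5 or np.linalg.norm(f)>6: break
    z+=.0004; robot.line_to(tcp(.0125,z),feed=.01); f=F();print(round(z,4),f)
robot.wait(.4);print(F(),read_state()["clock"])
```

```text
[ 0.31746816 -0.10298597 -0.44541061]
True 0.20960237187196276 [-0.81468576 -0.09225023 -0.07819849]
0.21 [-0.08897516  0.23381704 -0.15693711]
0.2104 [-0.36504388 -0.10281412 -1.70978721]
0.2108 [-0.45103198  0.41803402 -3.97784363]
0.2112 [-0.29592739 -0.22238988 -5.84558789]
[-0.10953387 -0.21054346 -7.70523121] 25.0917
```

The key is caught: it stopped at 9–10 mm below the top and held about 6–8 N. Now I ease off, lower the eye to near the hook's bottom, and let go.

Run:
```python
from h import *
robot.line_to(tcp(.0115,.205),feed=.03);robot.wait(.2);print(read_state()["wrist_force"])
r=robot.line_to(tcp(.0115,.1885),feed=.02,f_stop=2.);robot.wait(.1);s=read_state();print(r,s["tool_pos"][2]-.164,s["wrist_force"])
jaws.move_gripper(.75);robot.wait(.3);print(read_state()["grip_width"],read_state()["wrist_force"])
p=read_state()["tool_pos"];robot.line_to([p[0],p[1],p[2]+.12],feed=.1)
p=read_state()["tool_pos"];robot.line_to([*(p[:2]-.1*HX),p[2]],feed=.15);robot.wait(1.5)
w,_=snap("wrist");c,_=snap("scene")
def crop(im,x,y,w,h,k): return cv2.resize(im[y:y+h,x:x+w,::-1],None,fx=k,fy=k,interpolation=cv2.INTER_CUBIC)
cv2.imwrite("pics/p5.png",np.hstack([w["pixels"][:,120:520,::-1],crop(c["pixels"],330,150,80,80,5)]))
print(read_state()["clock"])
```

```text
[-0.09980111  0.06950292 -1.31145176]
False 0.18865073833393012 [ 0.00550765 -0.30331205 -0.97762357]
0.7487401730184851 [-0.1086062  -0.03682819 -0.527374  ]
31.3083
```

View pics/p5.png

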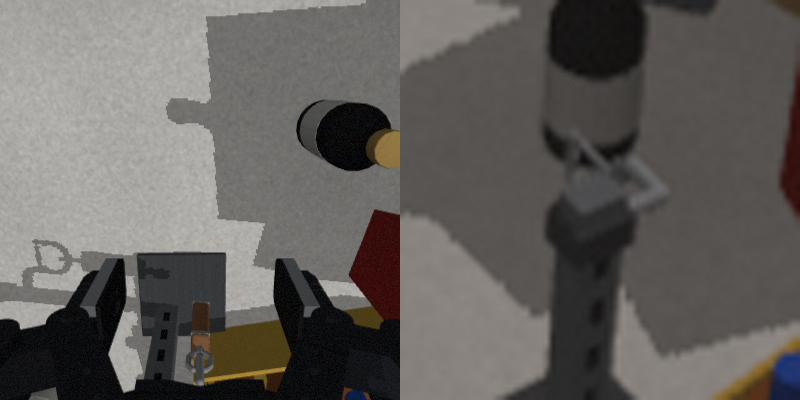

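The wrist view shows the key hanging on the hook with its eye around the nose at (320,360), its handle hanging below, and the gripper clear of it. I'm handing it in.

Run:
```python
from h import *
robot.wait(1.5);print(job.finish_job())
```

```text
the job is handed in; nothing more can be done
None
```

The key is hanging on the snap hook: it snapped past the gate, held against an upward pull of about 6–8 N, and was then released; the job was handed in at about 33 s, and no verdict came back.

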